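# Load a slide box through the sprung gate of a scanner's loading lane

## Robot

A 7-joint arm with a two-finger parallel gripper is mounted at the origin on a cart in front of the work surface, level with it; the furniture and walls round the work are solid. World frame = base frame: x ahead of the robot, y to its left, z up, the work surface at z = 0. Lengths are in mm, angles in degrees, forces in N, time in s.
With the tool pointing down it reaches from about 400 to 850 mm from the base axis. Payload 6.9 kg.
Tool frame: the origin (TCP) lies midway between the tips of the shut fingers; the grasp point (between the pads) lies 19 mm behind it; z points along the fingers, y is the line along which they close (so a half turn about z gives the same grasp; the last joint's range is limited). The gripper opens to 85 mm and grips with 20 to 120 N. Pads are 22 mm wide; open, the fingers measure 114 mm over their backs; the gripper's body (76 mm by 85 mm) begins 54 mm behind the grasp point. The pads swing forward as they close: fully open they stand 13 mm farther back than shut.
Start: joints at [-65.804, 29.078, -13.613, 85.955, 7.202, 65.827, -8.869], TCP at [194.723, 593.881, 231.275] pointing down, gripper open.
Joint ranges: [-176.47, 176.47], [-13.61, 117.27], [-81.72, 77.17], [0.22, 143.17], [-87.28, 267.28], [10, 112.55], [-165.47, 165.47]. Speed limits (degrees/s): [136.94, 136.94, 180, 180, 180, 180, 180].

## Interface

Orientations are given as [roll, pitch, yaw] about the fixed x, y, z axes, in that order (R = Rz(yaw) Ry(pitch) Rx(roll)).
In Python, from plant import * gives the robot as it stands. The module is installed in compiled form; this text tells all that it offers.
- The arm moves only by the tool move_arm, never from a script. Its argument "commands" is text: rows parted by semicolons, each of 4 numbers parted by spaces: the shift along the tool's x, y, z in mm, then the turn about the tool's z in rad. A call has 1 to 20 rows; each row shifts and turns the commanded pose from where the row before left it, along the tool's axes as they then stand; what a row does not reach is not made up. A row lasts 1/8 s, in which the tool goes at most 62.5 mm and 10.7 degrees, less where a joint would pass 70% of its speed; a pose out of reach is approached as far as the arm can. A call with a gripper value outside its range is refused whole. "hand" is the opening in per cent of the stroke, from 0 (shut) to 100 (fully open), set as the call begins (left out, the last holds). The fingers move at their own pace and stop on an object; "newtons" is the grip in N (left out, the last holds). Time passes only in rows, so rows that do not move let the fingers close. It gives the time, the measured TCP pose, the force, the opening and the grip force at its end, in the units of the state.
- get_state(): the state, without advancing time (a new reading comes with each control period).
- camera(name): name is "side" or "top"; returns the picture (384x512x3 uint8, red, green, blue); there is no depth.
- camera_params(name): a dict with "fx", "fy", "cx", "cy" (pixels), "rvec" (rotation vector, rad) and "tvec" (3), from world to camera coordinates, as OpenCV has them. Camera axes: x right, y down, z forward; pixel columns grow to the right and rows downward; lengths in mm; the calibration is good to about 2 mm. A picture is of the moment at which its call begins. camera_params takes no time and is no camera call.
- hand_in(): hands the job in; it is judged then, once.
The state is a dict: "t": time; "qpos": joint angles; "qvel": joint speeds; "joint_torque": joint torques, N m; "eef_pos": TCP position; "orientation": TCP orientation; "wrist_force": force on the tool from outside, world axes, zero at the start; "moment": the same for the moment, N m; "grip_width": finger opening in mm; "finger_force": force on a finger pad.
Only numpy, scipy, OpenCV 4.12 (cv2) and the standard library are available. Lean on these libraries where they do the work, as an engineer would, in place of code of your own. Each camera call takes 0.05 s, during which the arm holds its last target. There are 200 camera calls.

## Task

Load the green slide box into the scanner's loading lane: set it lid up and lengthwise on the open apron between the low rails, and push it on through the sprung flap gate (not over it) until you feel it press its home switch, the sprung pad at the far end. Push gently, then leave the box home in the lane with the flap swung shut behind it, and leave the other things on the bench alone.

Things in the scene. Friction and masses are not known exactly. Their poses are not given: they have to be found in the camera images.
- slide_box_center (a point): Centre (half-way up) of the loose green slide box, 37 mm wide (its x), 97 mm long (its y), 33 mm high, about 0.11 kg, starting flat on the worktop, lid up; the lid does not open. Grasp it across its 37 mm width. Either end may lead.
- slide_box: The same slide box; origin at its underside, 1 mm in -x from the centre of the width. Axes: x across the narrow width, y along the length, z up through the lid.
- dock: Grey open-topped loading lane, fixed; origin at worktop height in mid-gate, x along the lane inwards (pushing direction), y left, z up. Floor 5 mm thick, x = -115 to 205 mm. The box slides with about 1 N; pushing with more than 20 N does damage. A shut gripper pointing down can follow the box through the gate, the lane being open above.
- apron (a point): Middle of the apron, on its floor, 58 mm before the gate (axes as the lane's). The apron is 43 mm wide between two aluminium rails, 5 mm thick, tops 11 mm above the worktop, running from 90 to 4 mm before the gate with flared ends out to 112 mm.
- gate (a point): Middle of the gate, on the floor (axes as the lane's). Dark posts 39 mm above the worktop, 45 mm clear width. Getting the box through takes about 3 to 6 N at first, less as the flap opens. Inside, walls are 35 mm above the worktop: right wall's face at y = -21.5 mm, left at 37 mm (room for the flap) up to x = 60 mm, then a guide at 21.5 mm.
- switch_zone (a point): On the floor, 162 mm inside the gate: middle of the zone where the home switch's pad face (24 mm wide, 7 to 25 mm above the worktop) is clamped, anywhere within 11 mm either way along the lane, different each time, not reported: find it by feel. It gives from 2 N on, 2 N per mm, 7 mm at most; trips at 6 N; 8 to 12 N is a good push. Let go, it pushes the box back as far as it gave.
- flap (a joint): Angle of the steel flap, 52 mm long, 7 to 34 mm above the worktop, on an upright hinge at the left post (33.5 mm left of mid-gate): 0 shut across the lane, grows inwards only, 1.57 along the lane. A spring shuts it, once the box's tail is over 53 mm past the gate and the pusher is out of its way (lifting the pusher straight up frees it).
- well_plate: Bystander, loose: clear four-well plate, 69 x 69 x 16 mm; origin under its centre. Leave alone.
- lab_timer: Bystander, loose: white countdown timer, 56 x 72 x 25 mm; origin under its centre. Leave alone.
- tape_roll: Bystander, loose: roll of tape lying flat, 80 mm across, 19 mm high; origin under its centre. Leave alone.
- specimen_cup: Bystander, loose: clear specimen cup, 55 mm across, 52 mm high; origin under its centre. Leave alone.
Things that resemble listed ones, but are neither listed nor needed, are in the scene too. What is shaped like the slide_box but blue is not meant.

How it is judged (in metres and radians):
On the way, in this order (a step that is already met when the one before it is completed fails the run):
1. the slide box stands flat and lengthwise on the apron, between the rails, before the shut flap (angle between the y axis of slide_box and the x axis of dock, either way round below 0.12 rad and y of slide_box_center in the frame of dock between -0.01 and 0.01 m and angle between slide_box's own z axis and vertical below 0.12 rad and x of slide_box_center in the frame of dock between -0.1 and -0.045 m and z of slide_box_center in the frame of dock below 0.025 m and value of joint flap below 0.1 rad), for 0.2 s.
2. the box passes through the gate, holding the flap open (x of slide_box_center in the frame of dock between -0.02 and 0.06 m and z of slide_box_center in the frame of dock below 0.03 m and value of joint flap above 0.7 rad and y of slide_box_center in the frame of dock between -0.01 and 0.01 m), for 0.1 s.
3. the box, flat in the lane and wholly past the gate, presses the home switch with more than 6 N (angle between the y axis of slide_box and the x axis of dock, either way round below 0.12 rad and y of slide_box_center in the frame of dock between -0.01 and 0.01 m and angle between slide_box's own z axis and vertical below 0.12 rad and x of slide_box_center in the frame of dock above 0.1 m and z of slide_box_center in the frame of dock below 0.025 m and contact force between slide_box and dock above 6 N), for 0.1 s.
At the end, for the whole second after the job is handed in: The slide box lies at rest, lid up, flat on the lane's floor and in line with the lane (within 0.12 rad, within 10 mm of its middle line), its centre more than 100 mm inside the gate, where the home switch left it, and the flap has swung shut (within 0.06 rad) (angle between the y axis of slide_box and the x axis of dock, either way round below 0.12 rad and y of slide_box_center in the frame of dock between -0.01 and 0.01 m and angle between slide_box's own z axis and vertical below 0.12 rad and x of slide_box_center in the frame of dock above 0.1 m and z of slide_box_center in the frame of dock below 0.025 m and value of joint flap below 0.06 rad and linear speed of slide_box below 0.01 m/s); the robot touches nothing.
It fails at once if the box is pushed at the gate, the switch or the walls with more than 20 N (from the gate on) (x of slide_box_center in the frame of dock above -0.045 m and contact force between slide_box and dock above 20 N).
It fails at once if the gripper is pressed on the lane or its flap with more than 20 N (contact force between the arm and dock above 20 N).
It fails at once if the box is lifted over the gate or walls into the lane (x of slide_box_center in the frame of dock between -0.02 and 0.25 m and y of slide_box_center in the frame of dock between -0.05 and 0.06 m and z of slide_box_center in the frame of dock above 0.045 m).
It fails at once if a bystander (well plate, timer, tape roll, specimen cup) is moved more than 30 mm (distance of any of well_plate, lab_timer, tape_roll, specimen_cup from where it was at the start of the episode above 0.03 m).
It also fails if it takes over 70 s, if anything falls off the work surface, if the arm or the gripper's body presses on something with over 40 N, if the wrist force passes 120 N, or if a joint passes its speed limit or range.

## Working session

There is one attempt and no reset: what is moved stays moved. The work goes in short steps, Python scripts to look and compute and a tool call to move; the robot and the scene stay as the last step left them, time stands still between calls to the robot, and variables do not carry over. Pictures are saved under pics/ and viewed, at most 10 in all, crops included, and the job is handed in when it is done.

Besides the shell and the picture viewer there is one more tool, called after "Call:" as name(argument=value, ...), one argument or row to a line, values as JSON. move_arm: Moves the arm, as the interface text tells. Its arguments: {"type":"object","properties":{"commands":{"type":"string"},"hand":{"type":"number"},"newtons":{"type":"number"}},"required":["commands"]}

```bash
mkdir -p pics; cat > h.py <<'E'
from plant import *
import numpy as np, cv2
def P(n):
    p=camera_params(n); K=np.array([[p['fx'],0,p['cx']],[0,p['fy'],p['cy']],[0,0,1.]])
    return K,np.array(p['rvec'],float).reshape(3),np.array(p['tvec'],float).reshape(3)
def back(n,uv,z):
    K,r,t=P(n); R=cv2.Rodrigues(r)[0]; o=-R.T@t
    out=[]
    for u,v in np.atleast_2d(uv):
        d=R.T@np.linalg.inv(K)@[u,v,1]; out.append((o+d*(z-o[2])/d[2])[:2])
    return np.array(out)
def proj(n,X):
    K,r,t=P(n); return cv2.projectPoints(np.atleast_2d(np.array(X,float)),r,t,K,None)[0][:,0]
def shot(n,f):
    im=camera(n)[:,:,::-1].copy(); cv2.imwrite('pics/'+f+'.png',im); return im
E
python3 - <<'E'
from h import *
a=shot('top','top0');b=shot('side','side0')
cv2.imwrite('pics/both.png',np.vstack([a,b])[:, :])
for n in('top','side'):
    K,r,t=P(n);print(n,K[0,0],-cv2.Rodrigues(r)[0].T@t)
s=get_state();print(s['eef_pos'],s['orientation'],s['wrist_force'])
E
```

```text
top 397.44782309523276 [ 427.66432015  153.40511602 1360.93326519]
side 374.940805600172 [  82.48484427 -969.65508353  639.20629094]
[194.62888258 593.42552951 230.48048255] [-1.79902942e+02  2.24389625e-03  1.61848942e+02] [-1.06275835 -0.4908333  -0.12280365]
```

View pics/top0.png

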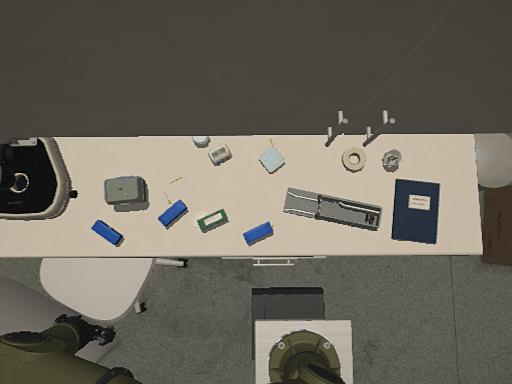

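View pics/side0.png

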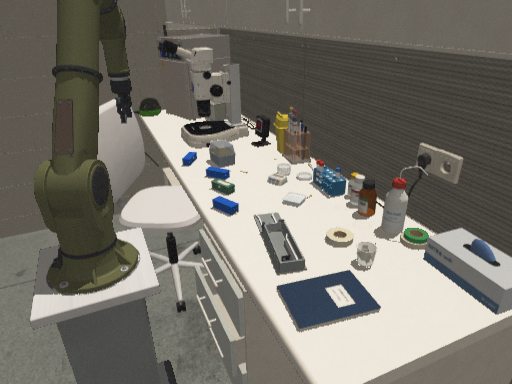

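Top view: candidates are the green box (212,220) and blue look-alikes (108,232), (172,213) and (258,232). The grey lane is at (285–382, 190–228), with its apron probably at the left end. I choose the green one and check it in a crop.

```bash
python3 - <<'E'
from h import *
a=np.mean([camera('top')[:,:,::-1].astype(float) for _ in range(4)],0).astype(np.uint8)
cv2.imwrite('pics/topavg.png',a)
c=cv2.resize(a[175:240,270:395],None,fx=6,fy=6,interpolation=cv2.INTER_CUBIC)
g=cv2.resize(a[200:240,185:245],None,fx=5,fy=5,interpolation=cv2.INTER_CUBIC)
canvas=np.zeros((390+200,750,3),np.uint8);canvas[:390,:750]=c;canvas[390:,:300]=g
cv2.imwrite('pics/crop1.png',canvas)
b=cv2.imread('pics/side0.png');cv2.imwrite('pics/crop2.png',cv2.resize(b[160:280,200:320],None,fx=5,fy=5,interpolation=cv2.INTER_CUBIC))
E
```

```text
(no output)
```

View pics/crop1.png

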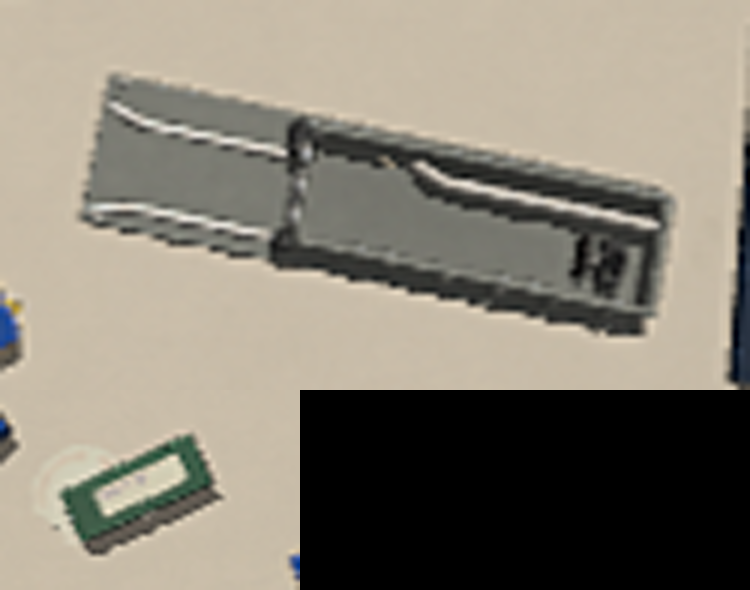

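View pics/crop2.png

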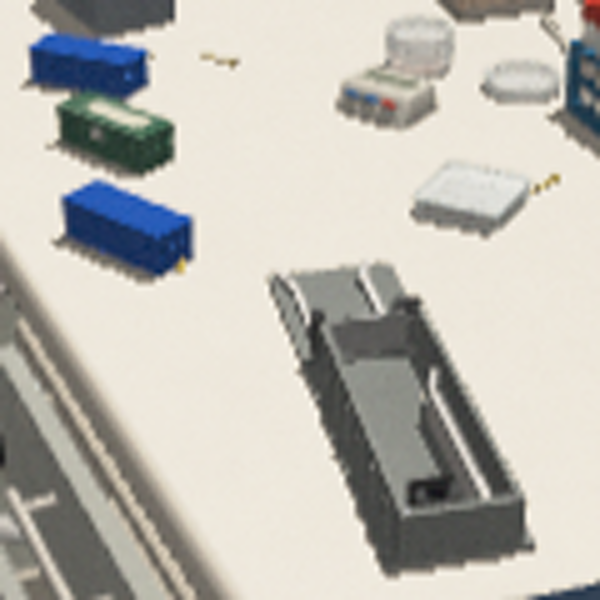

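The crop shows the green box with its white lid label, so the choice holds. The lane's apron is at the left, with the gate at about canvas (290,190), so the push direction is image-right (world -y). Next I fit both poses.

```bash
cat > fit.py <<'E'
from h import *
from scipy.optimize import minimize
def boxmask(im):
    hsv=cv2.cvtColor(im,cv2.COLOR_BGR2HSV)
    return ((hsv[...,0]>60)&(hsv[...,0]<95)&(hsv[...,1]>90)).astype(np.uint8)
def hull_of(n,im,guess,rad=28,zc=16):
    m=boxmask(im);u,v=proj(n,[*guess,zc])[0].astype(int)
    k=np.zeros_like(m);k[max(v-rad,0):v+rad,max(u-rad,0):u+rad]=1;m*=k
    nc,l,s,_=cv2.connectedComponentsWithStats(m);i=1+s[1:,4].argmax()
    return cv2.convexHull(np.argwhere(l==i)[:,::-1].astype(np.float32))[:,0],s[i,4]
def corners(x,y,a,z0=0):
    c,s=np.cos(a),np.sin(a)
    return np.array([[x+c*p-s*q,y+s*p+c*q,z] for p in(-18.5,18.5) for q in(-48.5,48.5) for z in(z0,z0+33)])
def ras(pts,o,S=8,N=60):
    M=np.zeros((N*S,N*S),np.uint8)
    h=cv2.convexHull(((pts-o+.5)*S).astype(np.float32))
    cv2.fillConvexPoly(M,np.round(h*16).astype(np.int32),1,shift=4);return M
def fitbox(ims,guess,a0):
    tgt={}
    for n,im in ims.items():
        m=boxmask(im);u,v=proj(n,[*guess,16])[0].astype(int);o=np.array([u-30,v-30])
        p=m[o[1]:o[1]+60,o[0]:o[0]+60];nc,l,s,_=cv2.connectedComponentsWithStats(p);i=1+s[1:,4].argmax()
        p=(l==i).astype(np.uint8);cs=cv2.findContours(p,0,2)[0];cv2.drawContours(p,cs,-1,1,-1)
        tgt[n]=(o,cv2.resize(p,None,fx=8,fy=8,interpolation=0))
    def f(q,ns=None):
        return sum(1-(np.sum(t&(R:=ras(proj(n,corners(*q)),o)))/max(1,np.sum(t|R))) for n,(o,t) in tgt.items() if ns is None or n in ns)
    out={}
    for ns in (['top'],['side'],['top','side']):
        best=min((minimize(f,[*guess,a],args=(ns,),method='Nelder-Mead',options=dict(initial_simplex=np.array([[*guess,a],[guess[0]+12,guess[1],a],[guess[0],guess[1]+12,a],[*guess,a+.15]]))) for a in (a0-.12,a0+.12)),key=lambda r:r.fun)
        out[str(ns)]=(best.x.round(3),round(best.fun,3))
    return out
E
python3 - <<'E'
from fit import *
a=cv2.imread('pics/topavg.png');b=cv2.imread('pics/side0.png')
g=back('top',[[212,220],[196+185-185,220]],33)[0];print(g)
# box long axis in image ~ from (198,227) to (226,213)
d=np.diff(back('top',[[198,226],[226,214]],33),axis=0)[0];ang=np.arctan2(d[1],d[0])-np.pi/2
ang=(ang+np.pi/2)%np.pi-np.pi/2
for k,v in fitbox(dict(top=a,side=b),g,ang).items():print(k,v)
# dock
G=cv2.cvtColor(cv2.resize(a[175:240,270:395],None,fx=6,fy=6,interpolation=cv2.INTER_CUBIC),cv2.COLOR_BGR2GRAY).astype(float)
T=lambda c:np.array([[270+(u+.5)/6-.5,175+(v+.5)/6-.5] for u,v in c])
def line(p,q,z):
    pts=[]
    for u in range(p[0],q[0],3):
        v0=p[1]+(q[1]-p[1])*(u-p[0])/(q[0]-p[0]);vs=np.arange(int(v0)-12,int(v0)+13)
        w=G[vs,u]-np.percentile(G[vs,u],60);w[w<0]=0
        pts.append((u,(w*vs).sum()/w.sum()))
    X=back('top',T(pts),z);vx,vy,x,y=cv2.fitLine(X.astype(np.float32),cv2.DIST_HUBER,0,.01,.01).ravel()
    if vy>0:vx,vy=-vx,-vy
    r=(X-[x,y])@[-vy,vx]
    return np.array([x,y]),np.array([vx,vy]),r.std()
L=line((172,129),(270,150),11);R=line((165,207),(255,232),11);Gd=line((450,180),(650,223),35)
for n,l in zip('LRG',(L,R,Gd)):print(n,l[0],np.degrees(np.arctan2(l[1][1],l[1][0])),l[2])
print('apron edge',back('top',T([(112,75),(82,217)]),5),'end wall top corners',back('top',T([(672,195),(655,315)]),35),'gate posts',back('top',T([(300,125),(285,243)]),39))
E
```

```text
[481.45792858 297.69476867]
['top'] (array([4.89752e+02, 2.90697e+02, 3.71000e-01]), np.float64(0.842))
['side'] (array([ 4.75477e+02,  3.82468e+02, -2.76000e-01]), np.float64(0.975))
['top', 'side'] (array([4.87788e+02, 2.98240e+02, 3.68000e-01]), np.float64(1.829))
L [557.6717   -15.667198] -102.21753 0.4333018044871532
R [509.92953   -8.969007] -102.568115 0.4358847445203433
G [ 519.1384 -189.6601] -102.20972 0.22536977443604816
apron edge [[593.67467823  39.25324   ]
 [512.47007046  57.67933697]] end wall top corners [[ 520.59773623 -267.89301846]
 [ 454.31795884 -255.56471949]] gate posts [[560.72711571 -61.9311576 ]
 [495.19569732 -51.9189502 ]]
```

```bash
python3 - <<'E'
from h import *
a=cv2.imread('pics/topavg.png');b=cv2.imread('pics/side0.png')
for im,pts in((a,[(200,225),(203,229),(212,214),(222,217)]),(b,[(215,186),(218,190),(230,190),(224,182)])):
    h=cv2.cvtColor(im,cv2.COLOR_BGR2HSV)
    for u,v in pts: print((u,v),im[v,u],h[v,u])
E
sed -i 's/return ((hsv.*/B,G,R=[im[...,i].astype(int) for i in range(3)]; return ((G>R*1.25+4)\&(G>B*1.03)).astype(np.uint8)/' fit.py
cat > fb.py <<'E'
from fit import *
a=cv2.imread('pics/topavg.png');b=cv2.imread('pics/side0.png')
print([boxmask(x).sum() for x in(a,b)])
for n,im,c in(('top',a,(212,220)),('side',b,(223,186))):
    m=boxmask(im);v,u=np.nonzero(m);k=(abs(u-c[0])<30)&(abs(v-c[1])<30);print(n,k.sum(),u[k].mean(),v[k].mean(), u[k].min(),u[k].max(),v[k].min(),v[k].max())
for k,v in fitbox(dict(top=a,side=b),(487.,298.),.37-np.pi if 0 else np.arctan2(1,0)*0+A if 'A' in globals() else -1.1).items():print(k,v)
E
python3 fb.py
```

```text
(200, 225) [64 85 56] [68 87 85]
(203, 229) [46 56 45] [63 50 56]
(212, 214) [70 94 59] [69 95 94]
(222, 217) [116 138 123] [ 50  41 138]
(215, 186) [48 59 42] [71 73 59]
(218, 190) [62 72 64] [54 35 72]
(230, 190) [58 66 47] [77 73 66]
(224, 182) [183 202 203] [ 29  25 203]
[np.uint64(157), np.uint64(497)]
top 157 211.47770700636943 219.2611464968153 198 226 209 229
side 142 223.6549295774648 187.2112676056338 213 233 179 193
['top'] (array([4.85412e+02, 2.99899e+02, 3.82000e-01]), np.float64(0.175))
['side'] (array([485.267, 305.048,  -2.902]), np.float64(0.456))
['top', 'side'] (array([485.607, 300.249,  -2.765]), np.float64(0.664))
```

```bash
python3 - <<'E'
from fit import *
a=cv2.imread('pics/topavg.png');b=cv2.imread('pics/side0.png')
m=boxmask(a);m[:,:190]=0;m[:,235:]=0
pts=np.argwhere(m)[:,::-1].astype(float)
X=back('top',pts,33).astype(np.float32)
print(cv2.minAreaRect(X))
# label centre (white) at z=33 
g=a.astype(int).sum(2);l=m*0;cs=cv2.findContours(m,0,2)[0];cv2.drawContours(l,cs,-1,1,-1)
lab=np.argwhere((l>0)&(m==0))[:,::-1].astype(float);Y=back('top',lab,33);print(len(lab),Y.mean(0))
w,V=np.linalg.eigh(np.cov(Y.T));print(np.sqrt(w*12),V[:,1],np.degrees(np.arctan2(*V[::-1,1])))
w,V=np.linalg.eigh(np.cov(back('top',np.argwhere(l)[:,::-1].astype(float),33).T));print(np.sqrt(w*12),np.degrees(np.arctan2(*V[::-1,1])), back('top',np.argwhere(l)[:,::-1].astype(float),33).mean(0))
for q in([485,300,.377],[488,299,.41]):
    im={'top':a,'side':b}
    tiles=[]
    for n in im:
        p=proj(n,corners(*q));c=p.mean(0).astype(int)-[30,30]
        t=cv2.resize(im[n][c[1]:c[1]+60,c[0]:c[0]+60],None,fx=6,fy=6,interpolation=cv2.INTER_CUBIC)
        for i in range(8):
            for j in range(i):
                if bin(i^j).count('1')==1: cv2.line(t,*[tuple(int(z) for z in (p[k]-c+.5)*6) for k in(i,j)],(0,0,255),1)
        tiles.append(t)
    cv2.imwrite('pics/ov%d.png'%q[0],np.hstack(tiles))
E
```

```text
((484.5049743652344, 298.04791259765625), (34.6458740234375, 93.4119873046875), 24.155075073242188)
132 [485.13754522 296.06261976]
[22.58058461 64.85301795] [-0.40034184  0.91636587] 113.59955039320587
[34.4192787  93.43850055] 114.15216017820588 [484.49462867 297.89091062]
```

View pics/ov485.png

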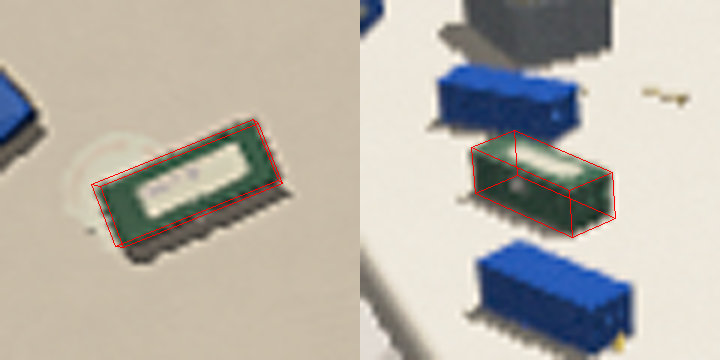

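The overlay matches in both views. I take the box at about (484.7, 298) with its long axis at 114°. Move to hover above it.

Call:
move_arm(
  commands="0 0 0 0.167;0 0 0 0.167;0 0 0 0.167;0 0 0 0.167;0 0 0 0.167;-43 16 0 0;-43 16 0 0;-43 16 0 0;-43 16 0 0;-43 16 0 0;-43 16 20 0;-43 16 20 0;-43 16 20 0;-43 16 20 0;0 0 0 0;0 0 0 0",
  hand=100,
)

```text
t: 2.3
eef_pos: [483.4, 299.5, 151.3]
orientation: [-180.0, -0.0, 114.0]
wrist_force: [0.2, 1.3, -0.8]
grip_width: 85.5
finger_force: 0.0
```

```bash
cat > rel.py <<'E'
from h import *
import sys
# usage: rel.py x y z yaw -> delta in tool axes
def rel(x,y,z,yaw):
    s=get_state();p=np.array(s['eef_pos']);o=np.array(s['orientation'])
    c,sn=np.cos(np.radians(o[2])),np.sin(np.radians(o[2]))
    R=np.array([[c,sn,0],[sn,-c,0],[0,0,-1]])
    d=R.T@(np.array([x,y,z])-p);turn=-np.radians((yaw-o[2]+180)%360-180)
    print('t',s['t'],'pos',p.round(1),'rpy',o.round(2),'F',np.round(s['wrist_force'],2),'w',round(s['grip_width'],1),round(s['finger_force'],1));print('delta tool',d.round(1),'turn',turn.round(4))
rel(*map(float,sys.argv[1:5]))
E
python3 rel.py 484.7 298 80 114.1; python3 - <<'E'
from h import *
a=shot('top','t1');b=shot('side','s1')
pa=[]
for n,im,w in(('top',a,(485,298,33)),('side',b,(485,298,60))):
    u,v=proj(n,w)[0].astype(int);pa.append(cv2.resize(im[v-35:v+35,u-35:u+35],None,fx=5,fy=5,interpolation=cv2.INTER_CUBIC))
cv2.imwrite('pics/c1.png',np.hstack(pa))
E
```

```text
t 2.3 pos [483.4 299.5 151.3] rpy [-1.7998e+02 -4.0000e-02  1.1400e+02] F [ 0.2   1.32 -0.82] w 85.5 0.0
delta tool [-1.9  0.6 71.3] turn -0.0017
```

View pics/c1.png

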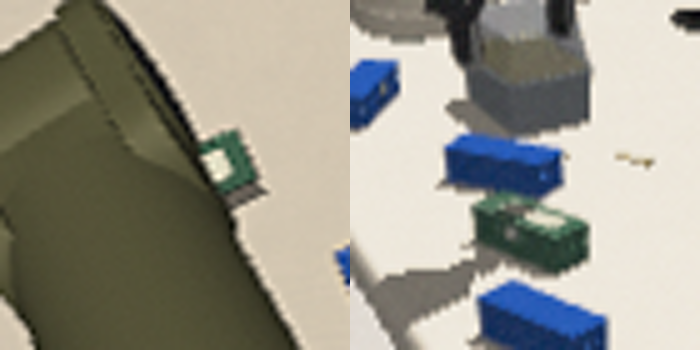

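The gripper straddles the box (side view: fingers over the green box at crop (520,215)). Descend and grasp.

Call:
move_arm(
  commands="-2 0.6 30 0;0 0 30 0;0 0 30 0;0 0 30 0;0 0 15 0;0 0 10 0;0 0 0 0;0 0 0 0",
  hand=100,
)

```text
t: 3.4
eef_pos: [485.6, 297.7, 7.1]
orientation: [179.9, -0.0, 114.0]
wrist_force: [0.6, -0.1, -0.4]
grip_width: 85.3
finger_force: 0.0
```

Call:
move_arm(
  commands="0 0 0 0;0 0 0 0;0 0 0 0;0 0 0 0;0 0 0 0;0 0 0 0;0 0 0 0;0 0 0 0",
  hand=0,
  newtons=30,
)

```text
t: 4.4
eef_pos: [485.2, 297.4, 6.7]
orientation: [180.0, -0.0, 114.0]
wrist_force: [-1.7, -0.9, 6.5]
grip_width: 36.4
finger_force: 30.5
```

Call:
move_arm(
  commands="0 0 -20 0;0 0 -25 0;0 0 -25 0;0 0 0 0.1584;0 0 0 0.1584;0 0 0 0.1584;0 0 0 0.1584;-40 16.2 0 0;-40 16.2 0 0;-40 16.2 0 0;-40 16.2 0 0;-40 16.2 0 0;-40 16.2 0 0;-41 16.2 0 0;0 0 0 0;0 0 0 0;0 0 0 0",
)

```text
t: 6.52
eef_pos: [535.8, 0.3, 76.1]
orientation: [-180.0, -0.0, 77.8]
wrist_force: [0.2, -0.6, -1.4]
grip_width: 36.8
finger_force: 30.5
```

```bash
python3 rel.py 536.2 -1.4 50 77.7; python3 - <<'E'
from h import *
a=shot('top','t2');b=shot('side','s2')
s=get_state();p=s['eef_pos'];pa=[]
u,v=proj('top',(530,-30,33))[0].astype(int);pa.append(cv2.resize(a[v-30:v+30,u-30:u+30],(400,400),interpolation=cv2.INTER_CUBIC))
u,v=proj('side',(530,-10,40))[0].astype(int);pa.append(cv2.resize(b[v-30:v+30,u-30:u+30],(400,400),interpolation=cv2.INTER_CUBIC))
cv2.imwrite('pics/c2.png',np.hstack(pa))
E
```

```text
t 6.525 pos [5.358e+02 3.000e-01 7.610e+01] rpy [-1.7996e+02 -3.0000e-02  7.7830e+01] F [ 0.16 -0.6  -1.37] w 36.8 30.5
delta tool [-1.5  0.8 26.1] turn 0.0022
```

View pics/c2.png

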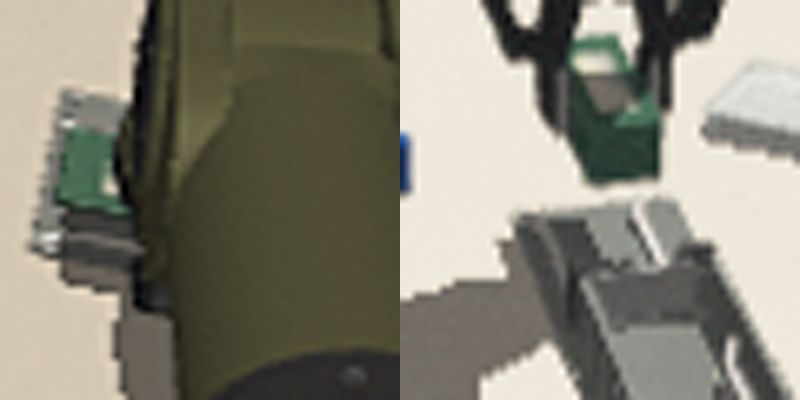

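```bash
python3 - <<'E'
from fit import *
s0=cv2.imread('pics/side0.png');s2=cv2.imread('pics/s2.png')
d=np.array([-.2130,-.9770]);n=np.array([.9770,-.2130]);o=np.array([522.9,-62.])
W=lambda x,y,z:np.array([*(o+x*d+y*n),z])
segs=[]
for y in(21.5,26.5,-21.5,-26.5):segs.append((W(-90,y,11),W(-4,y,11)))
segs+=[(W(-115,-30,5),W(-115,40,5)),(W(60,21.5,35),W(205,21.5,35)),(W(-4,-21.5,35),W(205,-21.5,35)),(W(0,22.5,39),W(0,33,39)),(W(0,-22.5,39),W(0,-33,39))]
def draw(im,segs,c,S=8,Wd=50):
    t=cv2.resize(im[c[1]:c[1]+68,c[0]:c[0]+Wd],None,fx=S,fy=S,interpolation=cv2.INTER_CUBIC)
    for A,B in segs:
        p=proj('side',[A,B]);cv2.line(t,*[tuple(int(k) for k in (q-c+.5)*S) for q in p],(0,0,255),1)
    return t
st=get_state();p=st['eef_pos'];yaw=np.radians(st['orientation'][2])
C=corners(p[0],p[1],yaw-np.pi/2,p[2]-6.7);bs=[(C[i],C[j]) for i in range(8) for j in range(i) if bin(i^j).count('1')==1]
cA=np.array([250,210]);cB=(proj('side',[p[0],p[1],p[2]])[0]-[25,34]).astype(int)
cv2.imwrite('pics/ov2.png',np.hstack([draw(s0,segs,cA),draw(s2,bs,cB,8,50)]))
E
```

```text
(no output)
```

View pics/ov2.png

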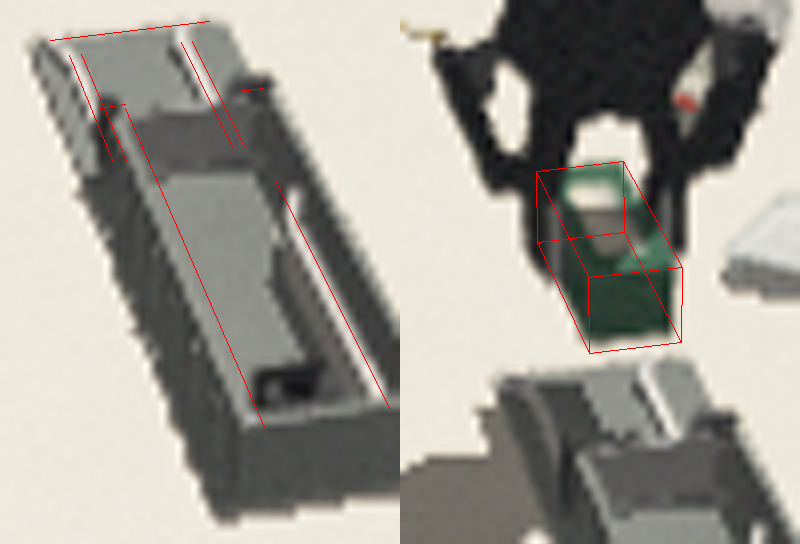

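The side overlay shows the held box within about 1–2 mm laterally. Lengthwise it sits a few mm back, which is harmless. I shift 1.6 mm left and lower it by feel.

Call:
move_arm(
  commands="-1.5 1.6 15 0.002;0 0 20 0;0 0 15 0;0 0 6 0;0 0 0 0;0 0 0 0;0 0 0 0",
)

```text
t: 7.5
eef_pos: [537.7, -3.2, 20.8]
orientation: [179.9, -0.0, 77.6]
wrist_force: [-0.5, 0.3, -1.2]
grip_width: 36.5
finger_force: 30.5
```

Call:
move_arm(
  commands="0 0 1 0;0 0 1 0;0 0 1 0;0 0 1 0;0 0 0 0;0 0 0 0",
)

```text
t: 8.25
eef_pos: [537.2, -3.2, 16.2]
orientation: [-180.0, 0.0, 77.6]
wrist_force: [-0.6, -0.4, -1.0]
grip_width: 36.5
finger_force: 30.5
```

Call:
move_arm(
  commands="0 0 1 0;0 0 1 0;0 0 1 0;0 0 0.7 0;0 0 0 0;0 0 0 0",
)

```text
t: 9.0
eef_pos: [537.3, -3.2, 12.6]
orientation: [180.0, 0.0, 77.6]
wrist_force: [-0.6, -0.4, -1.8]
grip_width: 36.5
finger_force: 30.5
```

Call:
move_arm(
  commands="0 0 0.4 0;0 0 0.4 0;0 0 0 0;0 0 0 0",
)

```text
t: 9.5
eef_pos: [537.2, -3.2, 11.8]
orientation: [-180.0, 0.0, 77.6]
wrist_force: [0.0, 0.1, -1.0]
grip_width: 36.5
finger_force: 30.5
```

Call:
move_arm(
  commands="0 0 0 0;0 0 0 0;0 0 0 0;0 0 0 0;0 0 0 0;0 0 0 0;0 0 0 0;0 0 0 0",
  hand=80,
)

```text
t: 10.5
eef_pos: [537.3, -3.2, 11.8]
orientation: [-180.0, 0.0, 77.6]
wrist_force: [0.6, 0.3, 0.1]
grip_width: 68.6
finger_force: 0.0
```

Call:
move_arm(
  commands="0 0 -20 0;0 0 -40 0;0 0 -40 0;30 0 -20 0;45 0 0 0;45 0 0 0;45 0 0 0;0 0 0 0;0 0 0 0",
  hand=0,
)

```text
t: 11.62
eef_pos: [572.4, 157.2, 131.6]
orientation: [-180.0, 0.1, 77.6]
wrist_force: [0.4, 0.0, 0.2]
grip_width: -0.3
finger_force: 0.0
```

```bash
python3 rel.py 536.2 -1.4 50 77.7; python3 - <<'E'
from fit import *
im={n:shot(n,n+'3') for n in('top','side')}
for a0 in(-.2,):
  for k,v in fitbox(im,(537.,0.),a0).items():print(k,v)
m=boxmask(im['top']);u,v=proj('top',(537,0,33))[0].astype(int);m[:,:u-30]=0;m[:,u+30:]=0;m[:v-25]=0;m[v+25:]=0
print(m.sum(),cv2.minAreaRect(back('top',np.argwhere(m)[:,::-1].astype(float),38).astype(np.float32)))
pa=[]
for n in im:
    u,v=proj(n,(530,-20,20))[0].astype(int);pa.append(cv2.resize(im[n][v-30:v+30,u-30:u+30],(400,400),interpolation=cv2.INTER_CUBIC))
cv2.imwrite('pics/c3.png',np.hstack(pa))
E
```

```text
t 11.625 pos [572.4 157.2 131.6] rpy [-1.7998e+02  6.0000e-02  7.7580e+01] F [0.36 0.03 0.21] w -0.3 0.0
delta tool [-162.7   -1.3   81.6] turn -0.002
['top'] (array([ 5.38592e+02, -2.15800e+00, -2.07000e-01]), np.float64(0.14))
['side'] (array([ 5.47294e+02,  2.05170e+01, -3.34000e-01]), np.float64(0.42))
['top', 'side'] (array([ 5.38885e+02, -5.47000e-01, -2.60000e-01]), np.float64(0.636))
174 ((536.65478515625, -0.6484489440917969), (95.58351135253906, 36.17868423461914), 78.19519805908203)
```

View pics/c3.png

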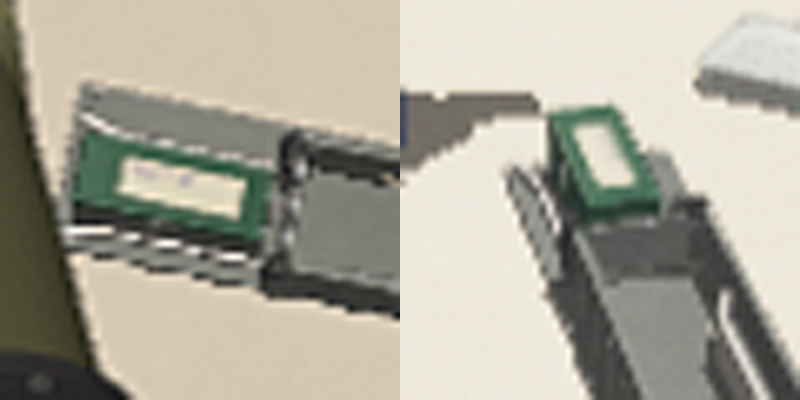

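The box stands between the rails, in line, before the shut flap (top crop: box x 75–270, flap about 290). Next the shut gripper goes behind the tail at mid height.

Call:
move_arm(
  commands="-40 -0.5 25 0;-39.6 -0.4 25 0;0 0 25 0;0 0 25 0;0 0 13.6 0;0 0 0 0;0 0 0 0",
  hand=0,
)

```text
t: 12.6
eef_pos: [555.3, 80.3, 19.0]
orientation: [179.9, -0.0, 77.6]
wrist_force: [-0.3, -0.2, 0.7]
grip_width: 0.1
finger_force: 0.0
```

Call:
move_arm(
  commands="-5 0 0 0;-5 0 0 0;-5 0 0 0;-3 0 0 0;-3 0 0 0;-3 0 0 0;-3 0 0 0;-3 0 0 0;0 0 0 0",
)

```text
t: 13.72
eef_pos: [548.2, 50.7, 18.2]
orientation: [-180.0, 0.0, 77.6]
wrist_force: [0.1, -0.2, 0.8]
grip_width: 0.1
finger_force: 0.0
```

Call:
move_arm(
  commands="-3 0 0 0;-3 0 0 0;-3 0 0 0;-3 0 0 0",
)

```text
t: 14.22
eef_pos: [545.7, 40.2, 18.2]
orientation: [-180.0, -0.1, 77.6]
wrist_force: [-0.1, 4.5, -0.5]
grip_width: -0.2
finger_force: 2.5
```

Call:
move_arm(
  commands="-3 0 0 0;-3 0 0 0;-3 0 0 0;-3 0 0 0",
)

```text
t: 14.72
eef_pos: [543.1, 27.2, 18.1]
orientation: [-180.0, 0.0, 77.6]
wrist_force: [0.3, 3.3, 0.1]
grip_width: 0.1
finger_force: 1.5
```

Call:
move_arm(
  commands="-3 0 0 0;-3 0 0 0;-3 0 0 0;-3 0 0 0",
)

```text
t: 15.22
eef_pos: [540.5, 15.7, 18.2]
orientation: [-180.0, 0.0, 77.6]
wrist_force: [-0.1, 2.6, -0.8]
grip_width: 0.2
finger_force: 1.2
```

Call:
move_arm(
  commands="-3 0 0 0;-3 0 0 0;-3 0 0 0;-3 0 0 0;-3 0 0 0;-3 0 0 0;-3 0 0 0;-3 0 0 0",
)

```text
t: 16.23
eef_pos: [535.3, -7.7, 18.2]
orientation: [-180.0, 0.0, 77.6]
wrist_force: [-0.4, 1.9, -0.7]
grip_width: -0.1
finger_force: 0.8
```

Call:
move_arm(
  commands="-3 0 0 0;-3 0 0 0;-3 0 0 0;-3 0 0 0;-3 0 0 0;-3 0 0 0;-3 0 0 0;-3 0 0 0",
)

```text
t: 17.23
eef_pos: [530.2, -31.1, 18.2]
orientation: [-180.0, 0.0, 77.6]
wrist_force: [0.4, 1.9, 0.3]
grip_width: -0.2
finger_force: 0.7
```

Call:
move_arm(
  commands="-3 0 0 0;-3 0 0 0;-3 0 0 0;-3 0 0 0;-3 0 0 0;-3 0 0 0;-3 0 0 0;-3 0 0 0",
)

```text
t: 18.23
eef_pos: [525.0, -54.5, 18.2]
orientation: [-180.0, 0.0, 77.6]
wrist_force: [0.0, 1.2, -0.7]
grip_width: 0.0
finger_force: 0.6
```

Call:
move_arm(
  commands="-3 0 0 0;-3 0 0 0;-3 0 0 0;-3 0 0 0;-3 0 0 0;-3 0 0 0;-3 0 0 0;-3 0 0 0",
)

```text
t: 19.23
eef_pos: [519.9, -78.0, 18.2]
orientation: [-180.0, 0.0, 77.6]
wrist_force: [-0.5, 1.6, 0.3]
grip_width: 0.5
finger_force: 0.7
```

Call:
move_arm(
  commands="-3 0 0 0;-3 0 0 0;-3 0 0 0;-3 0 0 0;-3 0 0 0;-2 0 0 0",
)

```text
t: 19.98
eef_pos: [516.2, -94.6, 18.2]
orientation: [180.0, 0.0, 77.6]
wrist_force: [0.0, 1.1, -0.5]
grip_width: -0.0
finger_force: 0.7
```

Call:
move_arm(
  commands="-2 0 0 0;-2 0 0 0;-1 0 0 0",
)

```text
t: 20.35
eef_pos: [515.2, -99.2, 18.2]
orientation: [-180.0, -0.0, 77.6]
wrist_force: [-0.4, 2.3, 0.0]
grip_width: 0.1
finger_force: 1.0
```

Call:
move_arm(
  commands="-1.5 0 0 0;-1.5 0 0 0",
)

```text
t: 20.6
eef_pos: [514.5, -102.3, 18.2]
orientation: [180.0, 0.0, 77.6]
wrist_force: [0.4, 1.9, 0.8]
grip_width: -0.1
finger_force: 0.9
```

Call:
move_arm(
  commands="-1.5 0 0 0;-1.5 0 0 0",
)

```text
t: 20.85
eef_pos: [513.9, -105.3, 18.2]
orientation: [180.0, 0.0, 77.6]
wrist_force: [-0.2, 2.3, 1.0]
grip_width: 0.0
finger_force: 0.9
```

Call:
move_arm(
  commands="-1.5 0 0 0;-1.5 0 0 0",
)

```text
t: 21.1
eef_pos: [513.2, -108.1, 18.2]
orientation: [-180.0, 0.0, 77.6]
wrist_force: [0.6, 1.8, 0.2]
grip_width: 0.2
finger_force: 1.0
```

Call:
move_arm(
  commands="-1.5 0 0 0;-1.5 0 0 0",
)

```text
t: 21.35
eef_pos: [512.6, -111.1, 18.2]
orientation: [-180.0, 0.0, 77.6]
wrist_force: [0.1, 0.7, 0.3]
grip_width: -0.4
finger_force: 1.0
```

Call:
move_arm(
  commands="-1.5 0 0 0;-1.5 0 0 0",
)

```text
t: 21.6
eef_pos: [512.1, -113.4, 18.2]
orientation: [180.0, -0.0, 77.6]
wrist_force: [0.5, 4.8, 2.0]
grip_width: -0.2
finger_force: 2.5
```

Contact with the switch. Go on in 1 mm steps.

Call:
move_arm(
  commands="-1 0 0 0;0 0 0 0",
)

```text
t: 21.85
eef_pos: [512.0, -114.1, 18.2]
orientation: [-180.0, -0.0, 77.6]
wrist_force: [0.9, 4.7, 0.5]
grip_width: 0.3
finger_force: 2.7
```

Call:
move_arm(
  commands="-1 0 0 0;0 0 0 0",
)

```text
t: 22.1
eef_pos: [511.8, -114.7, 18.2]
orientation: [-180.0, -0.1, 77.7]
wrist_force: [0.1, 6.3, -0.1]
grip_width: 0.3
finger_force: 3.2
```

Call:
move_arm(
  commands="-1 0 0 0;0 0 0 0",
)

```text
t: 22.35
eef_pos: [511.9, -115.4, 18.3]
orientation: [180.0, -0.1, 77.7]
wrist_force: [0.6, 6.4, 0.6]
grip_width: -0.2
finger_force: 3.5
```

Call:
move_arm(
  commands="-1 0 0 0;0 0 0 0;0 0 0 0",
)

```text
t: 22.72
eef_pos: [511.7, -116.1, 18.2]
orientation: [180.0, -0.1, 77.7]
wrist_force: [1.8, 7.7, 1.2]
grip_width: -0.1
finger_force: 3.9
```

Call:
move_arm(
  commands="-1 0 0 0;0 0 0 0",
)

```text
t: 22.98
eef_pos: [511.6, -116.6, 18.3]
orientation: [180.0, -0.1, 77.7]
wrist_force: [2.8, 9.0, 0.8]
grip_width: -0.0
finger_force: 4.5
```

Call:
move_arm(
  commands="-1 0 0 0;0 0 0 0;0 0 0 0",
)

```text
t: 23.35
eef_pos: [511.5, -117.2, 18.3]
orientation: [180.0, -0.2, 77.7]
wrist_force: [2.1, 9.6, 1.1]
grip_width: 0.3
finger_force: 5.0
```

Call:
move_arm(
  commands="-1 0 0 0;0 0 0 0;0 0 0 0;0 0 0 0",
)

```text
t: 23.85
eef_pos: [511.4, -117.7, 18.3]
orientation: [180.0, -0.2, 77.8]
wrist_force: [1.7, 11.7, 1.7]
grip_width: -0.2
finger_force: 5.6
```

Call:
move_arm(
  commands="2 0 0 0;2 0 0 0;2 0 0 0;2 0 0 0;2 0 0 0;2 0 0 0;2 0 0 0;0 0 0 0",
)

```text
t: 24.85
eef_pos: [513.5, -107.1, 18.2]
orientation: [-180.0, 0.0, 77.6]
wrist_force: [-0.1, -0.3, 0.1]
grip_width: 0.4
finger_force: 0.0
```

Pressed at about 11–12 N and now clear of the box. Lift straight up and move off to look.

Call:
move_arm(
  commands="0 0 -10 0;0 0 -30 0;0 0 -40 0;0 0 -40 0;45 0 0 0;45 0 0 0;45 0 0 0;45 0 0 0;45 0 0 0;45 0 0 0;0 0 0 0;0 0 0 0",
)

```text
t: 26.35
eef_pos: [571.3, 155.7, 138.5]
orientation: [180.0, 0.1, 77.6]
wrist_force: [0.8, -0.4, -0.6]
grip_width: 0.2
finger_force: 0.0
```

```bash
python3 - <<'E'
from fit import *
im={n:shot(n,n+'4') for n in('top','side')}
m=boxmask(im['top']);u,v=proj('top',(500,-175,33))[0].astype(int);m[:,:u-30]=0;m[:,u+30:]=0;m[:v-25]=0;m[v+25:]=0
r=cv2.minAreaRect(back('top',np.argwhere(m)[:,::-1].astype(float),38).astype(np.float32));p=np.array(r[0])-[522.9,-62]
print(m.sum(),r,'lane',p@[-.213,-.977],p@[.977,-.213])
pa=[]
for n in im:
    u,v=proj(n,(510,-110,20))[0].astype(int);pa.append(cv2.resize(im[n][v-40:v+40,u-40:u+40],(400,400),interpolation=cv2.INTER_CUBIC))
cv2.imwrite('pics/c4.png',np.hstack(pa))
E
```

```text
192 ((496.1131286621094, -169.40090942382812), (99.22754669189453, 35.995697021484375), 78.20230865478516) lane 110.63629210205077 -3.294379589843729
```

View pics/c4.png

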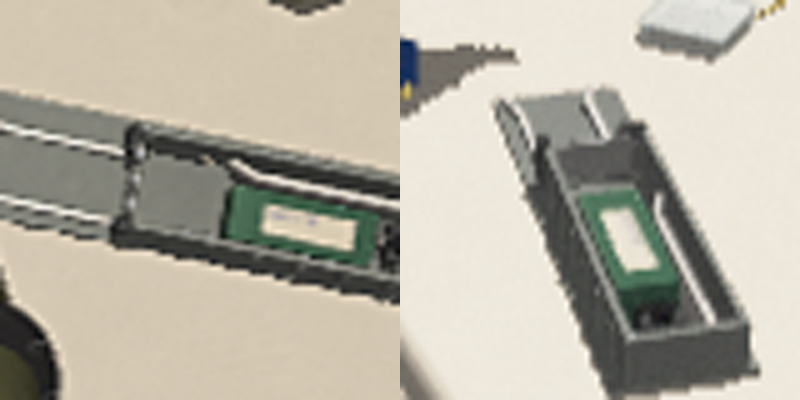

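The box lies in line in the lane, its centre about 110 mm inside and touching the switch. The flap is shut across the gate (top crop x≈132, the same as at the start).

```bash
python3 -c "
from plant import *
print(hand_in())"
```

```text
the job is handed in; nothing more can be done
None
```

The green slide box is home in the lane, lid up. It was pushed through the flap gate and pressed the home switch at about 11–12 N, and the flap looked shut behind it in the last pictures; the job is handed in, but no verdict came back.

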